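# Unscrew the lid of the tall jar and lay it on the saucer

### The job

Open the tall jar of olives that stands in the round jar holder: unscrew its lid anticlockwise, regripping as needed, lift it off and set it down gently, top side up, inside the white saucer, and let go. Leave the squat jar where it is.

Things in the scene. Friction and masses are not known exactly. Their poses are not given: they have to be found in the camera images.
- jar: Tall glass jar, 76 mm wide, fixed in a round holder (foot 104 mm). Origin: foot centre on the worktop. Shoulder from 84 mm up, 37 mm neck from 102 to 126. From above, the lid x axis starts 17 to 29 deg anticlockwise of the jar x axis; free from 140 to 168 (stop at 170): turn by 130 in all. No rise while turning; stays when let go; up to 0.2 N m. Once free, a 6 N seal pops it up 5 mm; lift 25 mm.
- lid: Steel screw lid of the tall jar, ribbed sides, closed top, 61 mm across, 29 mm high, about 90 g. Origin: centre of its lower edge; z up through its top. Screwed on, the origin is 112 mm above the worktop, its top at 141 mm, with 10 mm of bare neck below. Grip across the sides with the pads centred 18 to 24 mm above the lower edge. Turn it in two or more twists, regripping between.
- saucer: Plain white saucer, 134 mm across, loose, 250 g. Origin: centre of its underside; z up. Flat inside floor 124 mm across at 8 mm above its underside; raised rim to 12 mm.
- squat_jar: Low closed glass jar with red contents and a like steel lid, 86 mm across, 80 mm high with its lid, standing loose on the worktop with no holder; a bystander. Origin: centre of its underside.
Not all that is in view belongs to the job. Of the things that look like the saucer, take the one that is nearest to the robot's base at the start. Of the things shaped like the lid, the steel one is meant.

How it is judged:
By the outcome, as a careful person would: the job done as asked, in the order asked, and still so for the second after the job is handed in, with the robot touching nothing.
It also fails if it takes over 45 s, if anything falls off the work surface, if the arm or the gripper's body presses on something with over 40 N, if the wrist force passes 120 N, or if a joint passes its speed limit or range.

### The arm

A 6-joint arm with a two-finger parallel gripper is mounted at the origin on the work surface. World frame = base frame: x ahead of the robot, y to its left, z up, the work surface at z = 0. Lengths are in m, angles in rad, forces in N, time in s.
With the tool pointing down it reaches from about 0.375 to 0.9 m from the base axis. Payload 3.1 kg.
Tool frame: the origin (TCP) lies midway between the tips of the shut fingers; the grasp point (between the pads) lies 19 mm behind it; z points along the fingers, y is the direction in which the jaws open and shut (so a half turn about z gives the same grasp; the last joint's range is limited). The gripper opens to 85 mm and grips with 20 to 120 N. Pads are 22 mm wide; open, the fingers measure 114 mm over their backs; the gripper's body (76 mm by 85 mm) begins 54 mm behind the grasp point. The pads swing forward as they close: fully open they stand 13 mm farther back than shut.
Start: joints at [-1.325, 0.527, 1.433, -0, 1.181, -0.178], TCP at [0.257, -0.57, 0.231] pointing down, gripper open.
Joint ranges: [-3.08, 3.08], [-0.75, 2.2], [0.22, 2.44], [-1.43, 4.57], [0, 2.65], [-2.85, 2.85]. Speed limits (rad/s): [2.79, 2.79, 3.14, 3.14, 3.14, 3.14].

### API

Orientations are given as a 3x3 rotation matrix whose columns are the frame's x, y, z axes.
In Python, from bench import ctrl gives the robot as it stands.
- The arm moves only by the shell command python3 -m jog 'ROWS' [FORCE]. ROWS is JSON, a list of rows, each a list of 5 numbers: the shift along the tool's x, y, z in m, then the turn about the tool's z in degrees, then the closure, from -1 (fully open) to 1 (shut). A call has 1 to 20 rows; each row is the pose to reach, as a shift and turn from the pose commanded when the call began, along the tool's axes at that moment; what a row does not reach only later rows make up. A row lasts 1/12 s, in which the tool goes at most 41.7 mm and 7.16 degrees, less where a joint would pass 70% of its speed; a pose out of reach is approached as far as the arm can. A call with a gripper value outside its range is refused whole. The fingers move at their own pace and stop on an object; FORCE is the grip in N (left out, the last holds). Time passes only in rows, so rows that repeat a pose let the fingers close. It gives the time, the measured TCP pose, the force and the opening at its end, in the units of the state.
- ctrl.get_obs(): the state, without advancing time (a new reading comes with each control period).
- ctrl.read_camera(name): name is "side" or "top"; returns a dict with "frame" (384x512x3 uint8, red, green, blue), "vertical_fov" (degrees; the focal length in pixels is half the picture's height over the tangent of half this angle, whatever the lens; pixels are square), "cx", "cy" (the principal point, pixels), "dist" ([k1, k2, p1, p2, k3] as OpenCV has them; the pictures are not rectified), "pose" (4x4, takes a point from camera to world coordinates). Camera axes: x right, y up, looking along -z (the intrinsics and any distortion apply to the point x, -y, -z); pixel columns grow to the right and rows downward; lengths in m; the calibration is good to about 2 mm. A picture is of the moment at which its call begins. There is no depth.
- ctrl.sign_off(): hands the job in, once; it reports no verdict.
The state is a dict: "t": time; "joint_pos": joint angles; "qvel": joint speeds; "joint_torque": joint torques, N m; "position": TCP position; "tool_rot": TCP orientation; "wrist_force": force on the tool from outside, world axes, zero at the start; "moment": the same for the moment, N m; "finger_gap": finger opening in m.
Only numpy, scipy, OpenCV 4.12 (cv2) and the standard library are available. Lean on these libraries where they do the work, as an engineer would, in place of code of your own. Each camera call takes 0.05 s, during which the arm holds its last target. There are 200 camera calls.

## Working session

There is one attempt and no reset: what is moved stays moved. The work goes in short steps, Python scripts to look and compute and a shell command to move; the robot and the scene stay as the last step left them, time stands still between calls to the robot, and variables do not carry over. Pictures are saved under pics/ and viewed, about 8 in all and at most 12, crops included, and the job is handed in when it is done.

```bash
mkdir -p pics; cat > h.py <<'E'
import numpy as np, cv2
from bench import ctrl
def cam(name,fn=None):
    c=ctrl.read_camera(name); f=c["frame"]
    if fn: cv2.imwrite("pics/"+fn,f[:,:,::-1])
    return c
def K(c):
    f=c["frame"].shape[0]/2/np.tan(np.radians(c["vertical_fov"])/2)
    return np.array([[f,0,c["cx"]],[0,f,c["cy"]],[0,0,1.]])
def ray(c,u,v):
    p=cv2.undistortPoints(np.array([[[u,v]]],float),K(c),np.array(c["dist"],float))[0,0]
    P=np.array(c["pose"]); return P[:3,3],P[:3,:3]@np.array([p[0],-p[1],-1.])
def onz(c,u,v,z):
    o,d=ray(c,u,v); return o+d*(z-o[2])/d[2]
def proj(c,X):
    P=np.array(c["pose"]); q=P[:3,:3].T@(np.array(X,float)-P[:3,3]); q=q*[1,-1,-1]
    return cv2.projectPoints(q.reshape(1,1,3),np.zeros(3),np.zeros(3),K(c),np.array(c["dist"],float))[0].ravel()
E
python3 - <<'E'
from h import *
a=cam("top","top0.png");b=cam("side","side0.png")
for c in(a,b): print(np.round(c["pose"],3),c["vertical_fov"],c["dist"])
o=ctrl.get_obs(); print(o)
E
```

```text
[[-0.016  0.996 -0.091  0.441]
 [-1.    -0.018 -0.021  0.044]
 [-0.023  0.091  0.996  1.109]
 [ 0.     0.     0.     1.   ]] 48.54414718814119 [-0.02206052  0.          0.          0.          0.        ]
[[-0.792  0.459 -0.403  0.099]
 [-0.611 -0.594  0.523  0.621]
 [ 0.     0.66   0.751  0.899]
 [ 0.     0.     0.     1.   ]] 43.27197790450646 [-0.20855288  0.          0.          0.          0.        ]
{'t': 0.1, 'joint_pos': array([-1.32551862e+00,  5.28392536e-01,  1.43376805e+00, -1.52788620e-05,
        1.18139099e+00, -1.78505262e-01]), 'qvel': array([ 0.00066258, -0.00014997, -0.00309566,  0.00107293, -0.00097439,
        0.00058636]), 'joint_torque': array([-1.28189313e-04, -4.43303668e+01, -1.78587037e+01, -1.69112591e-04,
        3.92833652e-03,  2.25279439e-05]), 'position': array([ 0.25686981, -0.56907427,  0.23042153]), 'tool_rot': array([[ 9.11537557e-01,  4.11216540e-01, -4.89389430e-04],
       [ 4.11216696e-01, -9.11535644e-01,  1.89686227e-03],
       [ 3.33925229e-04, -1.93030630e-03, -9.99998081e-01]]), 'wrist_force': array([-1.40844985,  1.43326651,  0.48331963]), 'moment': array([ 0.04266028, -0.03272546, -0.00816139]), 'finger_gap': 0.08544893667779578}
```

View pics/top0.png

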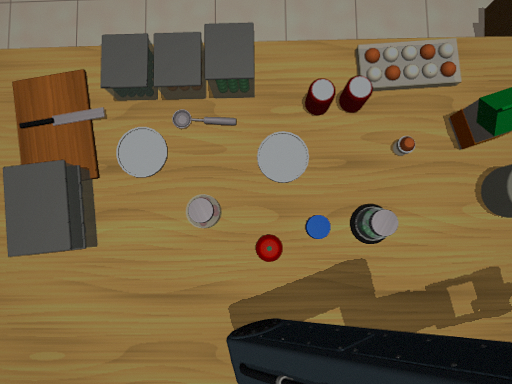

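View pics/side0.png

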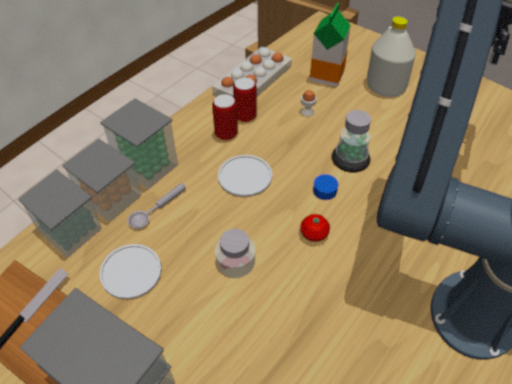

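Top view: tall jar with its lid at (383,223), foot about (371,224); squat jar (203,211). There are two white saucers, at (283,157) and (142,152), and I'll measure which is nearer. A blue lid-shaped distractor lies at (318,227). Side view: jar lid (357,122), saucers (245,176) and (131,272), squat jar (235,248).

```bash
cat > m.py <<'E'
from h import *
def circ(c,u,v,z,R,rad,tol,name):
    """largest blob near (u,v) of colour like the seed; contour cast on z plane, circle centre"""
    f=cv2.cvtColor(c["frame"],cv2.COLOR_RGB2LAB).astype(float)
    ref=np.median(f[v-3:v+4,u-3:u+4].reshape(-1,3),0)
    m=(np.linalg.norm((f-ref)*[0.5,1,1],axis=2)<tol).astype(np.uint8)
    w=np.zeros_like(m); cv2.circle(w,(u,v),rad,1,-1); m&=w
    n,l=cv2.connectedComponents(m); m=(l==l[v,u]).astype(np.uint8)
    k=max(cv2.findContours(m,cv2.RETR_EXTERNAL,cv2.CHAIN_APPROX_NONE)[0],key=cv2.contourArea)
    k=cv2.convexHull(k).reshape(-1,2)
    P=np.array([onz(c,*q,z)[:2] for q in k]).astype(np.float32)
    (x,y),(a,b),_=cv2.fitEllipse(P)
    print(name,"xy",round(x,4),round(y,4),"axes",round(a,4),round(b,4),"want",2*R,"range",round(np.hypot(x,y),3))
    return np.array([x,y])
E
python3 - <<'E'
from m import *
a=cam("top");b=cam("side")
circ(a,386,223,.141,.0305,20,10,"lid top")
circ(b,357,118,.141,.0305,18,10,"lid side")
for u,v in((283,157),(142,152)): circ(a,u,v,.010,.067,40,14,"saucer top")
for u,v in((245,176),(131,272)): circ(b,u,v,.010,.067,45,14,"saucer side")
circ(a,200,209,.080,.03,25,10,"squat top")
t=a["frame"];s=b["frame"]
A=cv2.resize(t[110:260,250:430],(720,600))[:600]
A=cv2.resize(t[120:260,240:430],(400,295),interpolation=cv2.INTER_CUBIC)
B=cv2.resize(s[90:210,210:400],(400,253),interpolation=cv2.INTER_CUBIC)
cv2.imwrite("pics/crop0.png",np.vstack([A,B])[:,:,::-1])
E
```

```text
lid top xy 0.4516 -0.225 axes 0.0564 0.0672 want 0.061 range 0.505
lid side xy 0.4536 -0.2287 axes 0.0569 0.0576 want 0.061 range 0.508
saucer top xy 0.6328 -0.005 axes 0.1335 0.1342 want 0.134 range 0.633
saucer top xy 0.6531 0.3675 axes 0.1335 0.1338 want 0.134 range 0.749
saucer side xy 0.6332 -0.0087 axes 0.1341 0.1347 want 0.134 range 0.633
saucer side xy 0.6538 0.3641 axes 0.134 0.1347 want 0.134 range 0.748
squat top xy 0.4924 0.201 axes 0.0584 0.0586 want 0.06 range 0.532
```

View pics/crop0.png

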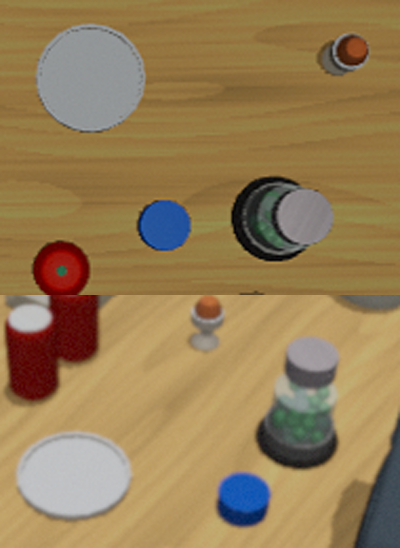

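The nearest saucer is the middle one, at (0.633,-0.006), range 0.633 against 0.749 for the other. The steel lid is at about (0.453,-0.229), sizes agree, and the blue cap is rejected. I move above the lid, pre-turned clockwise by 32°.

```bash
python3 -m jog '[[0.015,-0.011,0,2,-1],[0.04,-0.029,0,6,-1],[0.068,-0.049,0,10,-1],[0.096,-0.069,0,14,-1],[0.124,-0.089,0,18,-1],[0.152,-0.109,0,22,-1],[0.180,-0.130,0,26,-1],[0.208,-0.150,0,30,-1],[0.236,-0.170,0,32,-1],[0.264,-0.190,0,32,-1],[0.290,-0.209,0.01,32,-1],[0.310,-0.223,0.01,32,-1],[0.3185,-0.2293,0.01,32,-1],[0.3185,-0.2293,0.01,32,-1],[0.3185,-0.2293,0.01,32,-1],[0.3185,-0.2293,0.01,32,-1]]' 50
python3 - <<'E'
from m import *
b=cam("side","side1.png"); a=cam("top")
circ(b,357,118,.141,.0305,18,10,"lid side")
o=ctrl.get_obs(); print(o["position"],o["tool_rot"].round(3),o["joint_pos"].round(2)); print(proj(b,[.453,-.229,.141]),proj(a,[.453,-.229,.141]))
cv2.imwrite("pics/c1.png",np.vstack([cv2.resize(b["frame"][50:200,270:450],(480,400),interpolation=2),])[:,:,::-1])
E
```

```text
t: 1.53
position: [0.4529, -0.231, 0.2215]
tool_rot: [[0.991, -0.135, 0.0], [-0.135, -0.991, -0.001], [0.0, 0.001, -1.0]]
wrist_force: [-0.6, 0.3, 0.0]
finger_gap: 0.0856
lid side xy 0.4527 -0.2266 axes 0.0563 0.0575 want 0.061 range 0.506
[ 0.45272149 -0.23113486  0.22144779] [[ 0.991 -0.136  0.   ]
 [-0.136 -0.991 -0.001]
 [ 0.     0.001 -1.   ]] [-0.69  0.38  1.73 -0.    1.02  1.02]
[358.55541562 117.4595693 ] [385.98539405 222.88153925]
```

View pics/c1.png

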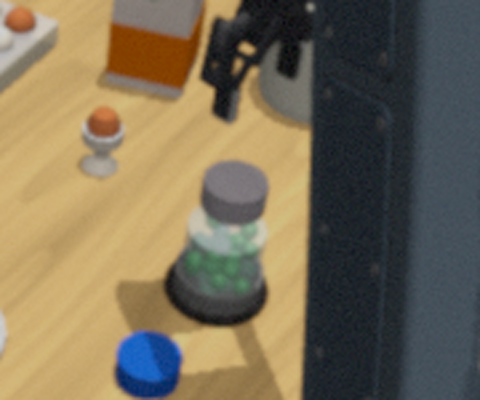

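The lid sits between the fingers as expected: its top is near side pixel (358,119), and the prediction was (358.6,117.5). I descend to the grip height and close gently, using the wrist force to check centring.

```bash
python3 -m jog '[[0,-0.002,0.015,0,-1],[0,-0.002,0.035,0,-1],[0,-0.002,0.055,0,-1],[0,-0.002,0.073,0,-1],[0,-0.002,0.088,0,-1],[0,-0.002,0.100,0,-1],[0,-0.002,0.110,0,-1],[0,-0.002,0.115,0,-1],[0,-0.002,0.115,0,-1]]' 20
python3 -m jog '[[0,0,0,0,0],[0,0,0,0,0],[0,0,0,0,0.1],[0,0,0,0,0.2],[0,0,0,0,0.3],[0,0,0,0,0.4],[0,0,0,0,0.5],[0,0,0,0,0.5],[0,0,0,0,0.5]]' 20
python3 - <<'E'
from m import *
o=ctrl.get_obs(); print(o["position"],o["moment"].round(3),o["wrist_force"].round(2))
b=cam("side")
cv2.imwrite("pics/c2.png",cv2.resize(b["frame"][60:180,300:444],(720,600),interpolation=2)[:,:,::-1])
E
```

```text
t: 2.38
position: [0.4527, -0.2281, 0.1054]
tool_rot: [[0.991, -0.136, -0.001], [-0.136, -0.991, 0.001], [-0.002, -0.001, -1.0]]
wrist_force: [-0.3, 0.6, 0.3]
finger_gap: 0.0853
t: 3.13
position: [0.4538, -0.228, 0.107]
tool_rot: [[0.991, -0.134, 0.001], [-0.134, -0.991, -0.001], [0.001, 0.001, -1.0]]
wrist_force: [-0.5, -0.7, 5.5]
finger_gap: 0.0603
[ 0.45375158 -0.22800179  0.106999  ] [0.081 0.106 0.027] [-0.54 -0.67  5.5 ]
```

View pics/c2.png

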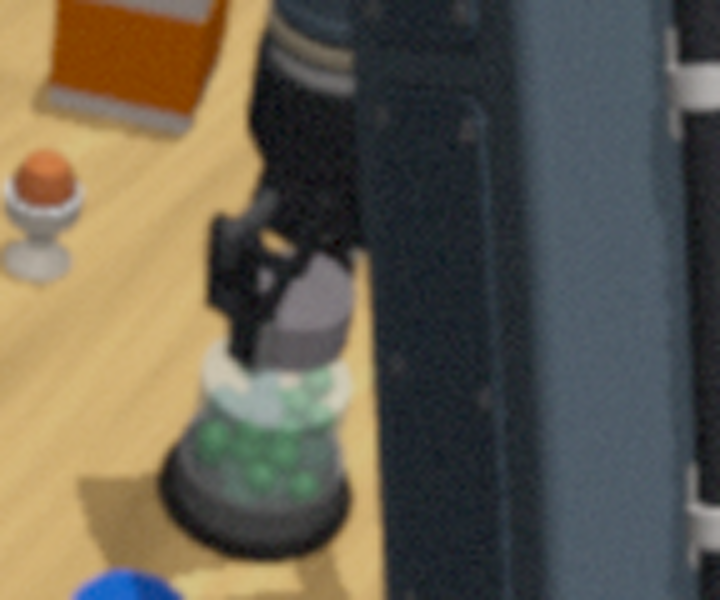

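The finger is on the lid's side, gap 60.3 mm (lid 61), with almost no side force, so it is well centred. First twist.

```bash
python3 -m jog '[[0,0,0,0,0.6],[0,0,0,0,0.6],[0,0,0,-2,0.6],[0,0,0,-6,0.6],[0,0,0,-10,0.6],[0,0,0,-15,0.6],[0,0,0,-20,0.6],[0,0,0,-25,0.6],[0,0,0,-30,0.6],[0,0,0,-35,0.6]]' 60
python3 -c "
from h import *
o=ctrl.get_obs();print(o['moment'].round(3),o['wrist_force'].round(1),o['position'])"
python3 -m jog '[[0,0,0,-5,0.6],[0,0,0,-10,0.6],[0,0,0,-15,0.6],[0,0,0,-20,0.6],[0,0,0,-25,0.6],[0,0,0,-29,0.6],[0,0,0,-32,0.6],[0,0,0,-33,0.6],[0,0,0,-33,0.6],[0,0,0,-33,0.6]]'
python3 -c "
from h import *
o=ctrl.get_obs();print(o['moment'].round(3),o['wrist_force'].round(1),o['position'],o['joint_pos'].round(2))"
```

```text
t: 4.02
position: [0.4545, -0.2283, 0.1071]
tool_rot: [[0.887, 0.462, 0.003], [0.462, -0.887, -0.002], [0.002, 0.003, -1.0]]
wrist_force: [1.4, 0.3, 5.7]
finger_gap: 0.0593
[ 0.092 -0.102 -0.008] [1.4 0.3 5.7] [ 0.4544614  -0.22833362  0.1070525 ]
t: 4.85
position: [0.4544, -0.2283, 0.107]
tool_rot: [[0.496, 0.868, 0.002], [0.868, -0.496, -0.002], [-0.0, 0.003, -1.0]]
wrist_force: [0.8, 0.6, 5.8]
finger_gap: 0.0597
[ 0.128 -0.111 -0.062] [0.8 0.6 5.8] [ 0.45435331 -0.22825373  0.10702053] [-0.69  0.57  1.84  0.    0.74 -0.17]
```

Turned 68° so far with low moments, so no sign of slip. I regrip and do the remaining 62°.

```bash
python3 -m jog '[[0,0,0,0,-1],[0,0,0,0,-1],[0,0,0,0,-1],[0,0,0,0,-1],[0,0,0,0,-1],[0,0,0,0,-1],[0,0,0,4,-1],[0,0,0,10,-1],[0,0,0,16,-1],[0,0,0,22,-1],[0,0,0,28,-1],[0,0,0,34,-1],[0,0,0,40,-1],[0,0,0,46,-1],[0,0,0,52,-1],[0,0,0,57,-1],[0,0,0,61,-1],[0,0,0,62,-1],[0,0,0,62,-1],[0,0,0,62,-1]]' 20
python3 -m jog '[[0,0,0,0,0],[0,0,0,0,0],[0,0,0,0,0.1],[0,0,0,0,0.2],[0,0,0,0,0.3],[0,0,0,0,0.4],[0,0,0,0,0.5],[0,0,0,0,0.5],[0,0,0,0,0.6]]' 20
python3 -m jog '[[0,0,0,0,0.6],[0,0,0,0,0.6],[0,0,0,-2,0.6],[0,0,0,-6,0.6],[0,0,0,-10,0.6],[0,0,0,-15,0.6],[0,0,0,-20,0.6],[0,0,0,-25,0.6],[0,0,0,-30,0.6],[0,0,0,-35,0.6],[0,0,0,-40,0.6],[0,0,0,-45,0.6],[0,0,0,-50,0.6],[0,0,0,-55,0.6],[0,0,0,-59,0.6],[0,0,0,-62,0.6],[0,0,0,-62,0.6],[0,0,0,-62,0.6]]' 60
python3 -c "
from h import *
o=ctrl.get_obs();print(o['moment'].round(3),o['wrist_force'].round(1),o['position'],np.degrees(np.arctan2(o['tool_rot'][1,0],o['tool_rot'][0,0])))"
```

```text
t: 6.52
position: [0.4533, -0.2277, 0.1063]
tool_rot: [[1.0, -0.029, -0.0], [-0.029, -1.0, 0.0], [-0.0, -0.0, -1.0]]
wrist_force: [0.2, -0.1, 0.6]
finger_gap: 0.0854
t: 7.27
position: [0.4533, -0.2276, 0.1064]
tool_rot: [[1.0, -0.03, -0.0], [-0.03, -1.0, 0.0], [-0.0, -0.0, -1.0]]
wrist_force: [0.3, 1.5, 3.6]
finger_gap: 0.0602
t: 8.77
position: [0.4544, -0.2286, 0.1067]
tool_rot: [[0.497, 0.868, 0.002], [0.868, -0.497, -0.002], [-0.001, 0.003, -1.0]]
wrist_force: [2.4, -0.4, 5.1]
finger_gap: 0.0596
[-0.008 -0.193 -0.032] [ 2.4 -0.4  5.1] [ 0.45441993 -0.22862365  0.10671117] 60.202864749010615
```

```bash
python3 -m jog '[[0,0,-0.002,0,0.6],[0,0,-0.004,0,0.6],[0,0,-0.006,0,0.6],[0,0,-0.008,0,0.6],[0,0,-0.010,0,0.6],[0,0,-0.010,0,0.6]]'
python3 - <<'E'
from m import *
o=ctrl.get_obs(); print(o["position"],o["moment"].round(3),o["wrist_force"].round(2))
b=cam("side")
cv2.imwrite("pics/c3.png",cv2.resize(b["frame"][60:180,300:444],(720,600),interpolation=2)[:,:,::-1])
E
```

```text
t: 9.27
position: [0.4525, -0.2271, 0.1161]
tool_rot: [[0.496, 0.868, -0.002], [0.868, -0.496, 0.001], [0.0, -0.002, -1.0]]
wrist_force: [0.7, -1.0, -1.4]
finger_gap: 0.0594
[ 0.4525048  -0.22709288  0.11613274] [-0.023  0.017 -0.02 ] [ 0.67 -0.95 -1.35]
```

View pics/c3.png

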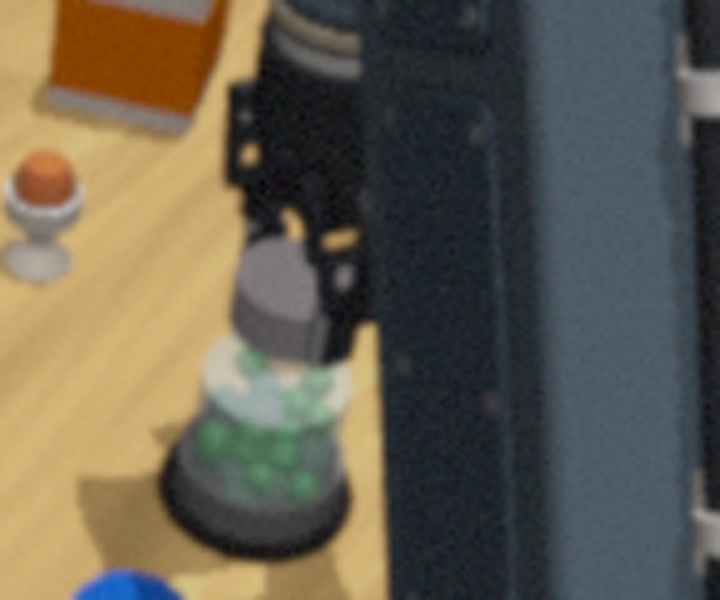

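The lid came up with the gripper: wrist load is about −1.4 N, roughly the lid's weight. Lift it clear and carry it to above the saucer.

```bash
python3 -m jog '[[0,0,-0.008,0,0.6],[0,0,-0.022,0,0.6],[0,0,-0.038,0,0.6],[0,0,-0.05,0,0.6],[0.008,0.001,-0.052,0,0.6],[0.026,0.004,-0.052,0,0.6],[0.050,0.008,-0.052,0,0.6],[0.076,0.013,-0.052,0,0.6],[0.104,0.018,-0.052,0,0.6],[0.132,0.022,-0.052,0,0.6],[0.160,0.027,-0.052,0,0.6],[0.188,0.032,-0.052,0,0.6],[0.214,0.036,-0.052,0,0.6],[0.238,0.040,-0.052,0,0.6],[0.258,0.043,-0.052,0,0.6],[0.273,0.046,-0.052,0,0.6],[0.281,0.047,-0.052,0,0.6],[0.281,0.047,-0.052,0,0.6],[0.281,0.047,-0.052,0,0.6]]'
python3 -m jog '[[0,0,0.012,0,0.6],[0,0,0.034,0,0.6],[0,0,0.058,0,0.6],[0,0,0.080,0,0.6],[0,0,0.100,0,0.6],[0,0,0.115,0,0.6],[0,0,0.122,0,0.6],[0,0,0.125,0,0.6],[0,0,0.125,0,0.6],[0,0,0.125,0,0.6]]'
python3 - <<'E'
from m import *
o=ctrl.get_obs(); print(o["position"],o["moment"].round(3),o["wrist_force"].round(2))
b=cam("side");a=cam("top")
cv2.imwrite("pics/c4.png",np.hstack([cv2.resize(b["frame"][100:230,180:310],(400,400),interpolation=2),cv2.resize(a["frame"][100:230,220:350],(400,400),interpolation=2)])[:,:,::-1])
E
```

```text
t: 10.9
position: [0.6326, -0.0066, 0.1677]
tool_rot: [[0.495, 0.869, -0.002], [0.869, -0.495, -0.0], [-0.001, -0.002, -1.0]]
wrist_force: [0.7, -0.3, -0.3]
finger_gap: 0.0596
t: 11.73
position: [0.6338, -0.0074, 0.0439]
tool_rot: [[0.496, 0.868, 0.001], [0.868, -0.496, -0.0], [0.0, 0.001, -1.0]]
wrist_force: [0.3, -0.3, -0.6]
finger_gap: 0.0597
[ 0.63384738 -0.00743489  0.04387877] [ 0.001  0.034 -0.05 ] [ 0.28 -0.31 -0.58]
```

View pics/c4.png

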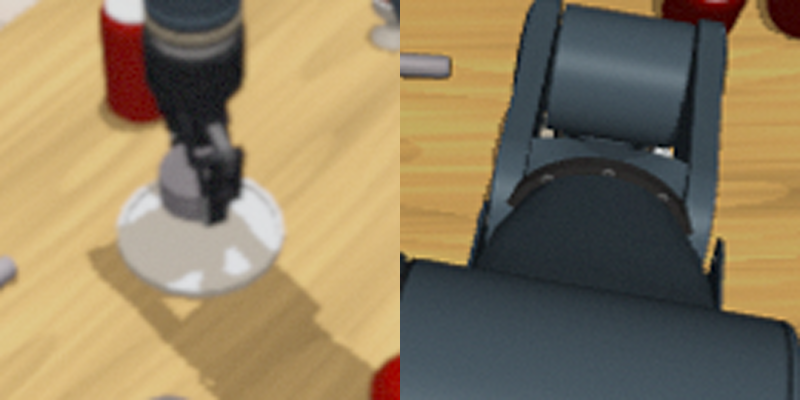

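The lid is held level over the saucer's middle in the side view, about 41 mm above its floor. Lower 38 mm, then feel for contact.

```bash
python3 -m jog '[[0,0,0.006,0,0.6],[0,0,0.014,0,0.6],[0,0,0.022,0,0.6],[0,0,0.029,0,0.6],[0,0,0.034,0,0.6],[0,0,0.037,0,0.6],[0,0,0.038,0,0.6],[0,0,0.038,0,0.6]]'
python3 -m jog '[[0,0,0.001,0,0.6],[0,0,0.001,0,0.6],[0,0,0.001,0,0.6]]'
python3 -m jog '[[0,0,0.001,0,0.6],[0,0,0.001,0,0.6],[0,0,0.001,0,0.6]]'
```

```text
t: 12.5
position: [0.6332, -0.0069, 0.0048]
tool_rot: [[0.496, 0.868, -0.001], [0.868, -0.496, 0.0], [-0.0, -0.001, -1.0]]
wrist_force: [-0.2, 0.2, -0.4]
finger_gap: 0.0593
t: 12.75
position: [0.6337, -0.007, 0.0046]
tool_rot: [[0.496, 0.868, 0.001], [0.868, -0.496, -0.0], [0.0, 0.001, -1.0]]
wrist_force: [-0.0, -1.2, -0.8]
finger_gap: 0.0599
t: 13.0
position: [0.6335, -0.0069, 0.0034]
tool_rot: [[0.496, 0.868, 0.0], [0.868, -0.496, -0.0], [0.0, 0.0, -1.0]]
wrist_force: [0.2, 0.5, -0.4]
finger_gap: 0.0596
```

```bash
python3 -m jog '[[0,0,0.0005,0,0.6],[0,0,0.001,0,0.6],[0,0,0.001,0,0.6]]'
python3 -m jog '[[0,0,0.0005,0,0.6],[0,0,0.001,0,0.6],[0,0,0.001,0,0.6]]'
```

```text
t: 13.25
position: [0.6335, -0.007, 0.0032]
tool_rot: [[0.496, 0.868, 0.0], [0.868, -0.496, -0.0], [0.0, 0.0, -1.0]]
wrist_force: [-1.5, 1.2, 4.8]
finger_gap: 0.0596
t: 13.5
position: [0.6335, -0.007, 0.0032]
tool_rot: [[0.496, 0.869, 0.0], [0.869, -0.496, -0.0], [0.0, 0.0, -1.0]]
wrist_force: [-2.0, 0.0, 9.5]
finger_gap: 0.0599
```

Contact (4.8, then 9.5 N) at TCP 0.0032 m, where I expected it. Ease off, open slowly, and raise.

```bash
python3 -m jog '[[0,0,-0.001,0,0.6],[0,0,-0.0015,0,-0.3],[0,0,-0.0015,0,-0.4],[0,0,-0.0015,0,-0.45],[0,0,-0.0015,0,-0.5],[0,0,-0.0015,0,-0.55],[0,0,-0.0015,0,-0.6],[0,0,-0.0015,0,-0.65],[0,0,-0.0015,0,-0.7],[0,0,-0.0015,0,-0.75],[0,0,-0.0015,0,-0.75],[0,0,-0.0015,0,-0.75]]' 20
python3 -m jog '[[0,0,-0.003,0,-0.75],[0,0,-0.008,0,-0.75],[0,0,-0.016,0,-0.75],[0,0,-0.028,0,-0.75],[0,0,-0.042,0,-0.75],[0,0,-0.06,0,-0.75],[0,0,-0.08,0,-0.75],[0,0,-0.1,0,-0.75],[-0.02,0,-0.12,0,-0.75],[-0.05,0,-0.13,0,-0.75],[-0.08,0,-0.13,0,-0.75],[-0.11,0,-0.13,0,-0.75],[-0.14,0,-0.13,0,-0.75],[-0.17,0,-0.13,0,-0.75],[-0.2,0,-0.13,0,-0.75],[-0.22,0,-0.13,0,-0.75],[-0.23,0,-0.13,0,-0.75],[-0.23,0,-0.13,0,-0.75]]'
python3 - <<'E'
from m import *
b=cam("side");a=cam("top","top5.png")
circ(b,243,165,.037,.0305,25,10,"lid side")
cv2.imwrite("pics/c5.png",np.hstack([cv2.resize(b["frame"][100:260,180:380],(400,320),interpolation=2),cv2.resize(a["frame"][100:260,200:400],(400,320),interpolation=2)])[:,:,::-1])
E
```

```text
t: 14.5
position: [0.6335, -0.007, 0.0028]
tool_rot: [[0.496, 0.868, 0.0], [0.868, -0.496, 0.0], [0.0, 0.0, -1.0]]
wrist_force: [0.2, -0.8, 1.1]
finger_gap: 0.0744
t: 16.0
position: [0.5191, -0.2087, 0.1341]
tool_rot: [[0.498, 0.867, 0.002], [0.867, -0.498, -0.001], [-0.0, 0.002, -1.0]]
wrist_force: [-0.3, 0.5, -0.2]
finger_gap: 0.0746
lid side xy 0.6277 -0.0021 axes 0.0916 0.1105 want 0.061 range 0.628
```

View pics/c5.png

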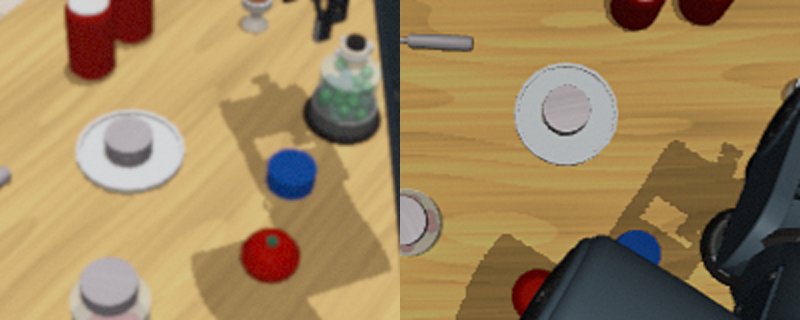

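The lid lies top side up in the middle of the saucer in both views, and the open jar still stands in its holder. The gripper is near the jar, so I raise it clear and hand in.

```bash
python3 -m jog '[[0,0,-0.015,0,-0.75],[0,0,-0.04,0,-0.75],[0,0,-0.065,0,-0.75],[0,0,-0.08,0,-0.75],[0,0,-0.08,0,-0.75],[0,0,-0.08,0,-0.75],[0,0,-0.08,0,-0.75]]'
python3 -c "
from m import *
a=cam('top'); circ(a,200,209,.080,.03,25,10,'squat top'); circ(a,283,140,.010,.067,40,14,'saucer')
print(ctrl.get_obs()['wrist_force'].round(2)); print(ctrl.sign_off())"
```

```text
t: 16.68
position: [0.5192, -0.2053, 0.212]
tool_rot: [[0.494, 0.869, -0.001], [0.869, -0.494, 0.001], [0.0, -0.002, -1.0]]
wrist_force: [-0.7, 0.7, -0.5]
finger_gap: 0.0748
squat top xy 0.4924 0.2008 axes 0.0578 0.0587 want 0.06 range 0.532
saucer xy 0.6336 -0.0051 axes 0.131 0.1345 want 0.134 range 0.634
[ 0.03 -0.26 -0.14]
the job is handed in; nothing more can be done
None
```

I unscrewed the steel lid in two anticlockwise twists (68° + 62° = 130°), lifted it off and set it top side up near the middle of the nearest white saucer. I let go, raised the arm clear and handed the job in at about 17 s of the 45 s allowed.

- **Lid:** both camera views show it level inside the saucer. The touchdown force I read was 9.5 N at most.
- **Saucer and squat jar:** both were within 1 mm of where they started.
- **Arm:** at hand-in it was clear of everything, with the wrist force near zero.
- **Disagreement:** the two cameras differed by about 3–4 mm in y for the saucer. I used the mean, which was close enough for the placing.
- **Failed check:** my automatic fit of the lid's position on the saucer failed because it merged the lid with the saucer. The lid's placing therefore rests on the pictures and the contact height.

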